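# Flip a printed cover with the scraper

### The job

Take the scraper from its rest, slide its blade along the black print sheet under the orange cover (it goes in from the end nearest the robot, between the two skids), and draw the cover sideways until it butts firmly against the step (the edge of the cork pad, clamped anew each time: feel for it). Then, with a brisk turn of the wrist, flip it over the step with the scraper so that it comes to lie flat, skids up, on the cork pad, and lay the scraper back on its rest, blade on the shelf as you found it. Press only lightly with the scraper on the sheet and on the cover, keep the gripper off the cover, and leave the other things on the bench where they are.

Things in the scene. Friction and masses are not known exactly. Their poses are not given: they have to be found in the camera images.
- scraper: Print scraper, 285 mm long, 0.17 kg, lying on its rest. Origin on the blade's underside at the middle of its heel; x along the tool to the tip, z up. Rigid flat steel blade x 0 to 120 mm, 50 wide, 2 thick, with a clamp 8 tall, 36 wide on its first 14 mm. Neck 8 mm thick x 0 to -50, round blue handle 22 mm thick x -50 to -165, both on an axis 7 mm above the blade's underside.
- scraper_grip (a point): Where to grip: on the handle's axis, 25 mm behind its front end (x -75, z 7 mm in the scraper's frame, same axes). Nothing stands beside or below the handle here for 30 mm. The round handle can be gripped leaning to either side about its axis, to leave the wrist room for the turn; it twists in a weak grip when the blade is loaded, so grip hard and push gently.
- scraper_tip (a point): Middle of the blade's front edge, on the underside (x 120 mm in the scraper's frame).
- rest: Grey fixed rest for the scraper. Origin on the table below the place of the scraper's origin; x where the blade points. Flat shelf 60 mm above the table (x 2 to 122 mm, 102 wide) for the blade, between two yellow ribs 7 mm high, 90 mm apart inside; a post (x -30 to -14 mm, 30 wide, top 63 mm high) stands under the neck.
- cover: Orange printed cover, 0.07 to 0.12 kg: plate 100 (x) x 84 (y) x 4 mm on two skids 3.5 mm high, 8 mm wide along its x edges; 7.5 mm thick in all. Between the skids a passage 68 mm wide, 3.5 mm high, open at both x ends. Origin at the centre of its underside (foot of the skids); at the start z is up, x away from the robot, y towards the step.
- station: Turning station, fixed on screw feet 0 to 15 mm off the table. Origin below its middle in x; x away from the robot, y to the cork. Rigid black sheet at z 70 (x -90 to 90, y -140 to 185; near edge stands free) carries the cover and, firmly clamped, a cork board 10 mm thick, 135 wide in y: the pad. Its straight edge along x, the step, lies anywhere from y 0 to 45: not measured, find it by feel.
- flange: Bystander: orange printed flanged stub, foot 60 mm wide, flange 104 mm wide, 60 mm tall; origin at the centre of its underside
- spray: Bystander: bottle with a red cap, 44 mm wide, 120 mm tall; origin at the centre of its underside
- cup: Bystander: white cup, 72 mm wide at the rim, 70 mm tall; origin at the centre of its underside
- driver: Bystander: screwdriver with a red handle, 200 mm long, lying; origin at its middle on the underside
- collar: Bystander: orange ring, 64 mm wide, 18 mm tall; origin at the centre of its underside
- bin: Bystander: open blue bin 130 x 100 x 45 mm; origin at the centre of its underside
There are look-alikes about, which are no part of the job. Several things have the shape of the rest; the one meant has the colours described above. What is shaped like the cover but grey is not meant.

How it is judged:
By the outcome, as a careful person would: the job done as asked, in the order asked, and still so for the second after the job is handed in, with the robot touching nothing.
It also fails if it takes over 64 s, if anything falls off the work surface, if the arm or the gripper's body presses on something with over 40 N, if the wrist force passes 120 N, or if a joint passes its speed limit or range.

### The arm

A 6-joint arm with a two-finger parallel gripper is mounted at the origin on the work surface. World frame = base frame: x ahead of the robot, y to its left, z up, the work surface at z = 0. Lengths are in m, angles in rad, forces in N, time in s.
With the tool pointing down it reaches from about 0.4 to 0.925 m from the base axis. Payload 12.5 kg.
Tool frame: the origin (TCP) lies on the mounting face of the last link; the fingertips stand robot.tip_extent ahead of it and the grasp point (between the pads) lies 171 mm ahead of it (robot.tip_extent is the distance from the TCP to the fingertips, in m); z points along the fingers, y is the line along which they close (so a half turn about z gives the same grasp; the last joint's range is limited). The gripper opens to 95 mm and grips with 3 to 60 N. Pads are 20 mm wide; open, the fingers measure 119 mm over their backs; the gripper's body (75 mm by 180 mm) begins 59 mm behind the grasp point.
Start: joints at [1.033, 0.491, 1.559, -0, 1.092, -0.106], TCP at [0.262, 0.568, 0.405] pointing down, gripper open.
Joint ranges: [-3.1, 3.1], [-0.84, 2.19], [0.05, 2.79], [-1.13, 4.28], [0.06, 2.93], [-2.69, 2.69]. Speed limits (rad/s): [2.22, 2.22, 2.79, 3.14, 3.14, 3.14].

### API

Orientations are given as a unit quaternion [w, x, y, z].
In Python, from bench import robot, get_image, calibration gives the robot as it stands.
- The arm moves only by the tool step_arm, never from a script. Its arguments are lists of equal length, an entry for each row: "linear": the shift along the tool's x, y, z in units of 400 mm (1.0 is 400 mm), a list of three; "dr": the turn, a rotation vector about the tool's x, y, z in units of 2 pi rad (1.0 is 2 pi rad), a list of three. In form: {"linear": [[x, y, z], ...], "dr": [[ax, ay, az], ...]}. A call has 1 to 10 rows; each row is the pose to reach, as a shift and turn from the pose commanded when the call began, along the tool's axes at that moment, turning the shorter way round; what a row does not reach only later rows make up. A row lasts 1/8 s, in which the tool goes at most 62.5 mm and 10.7 degrees, less where a joint would pass 70% of its speed; a pose out of reach is approached as far as the arm can. A call with a number of a shift or a turn outside -1 to 1 is refused whole. A call with a gripper value outside its range is refused whole. "fingers" is the opening, from 0 (shut) to 1 (fully open), set as the call begins (left out, the last holds). The fingers move at their own pace and stop on an object; "force" is the grip in N (left out, the last holds). Time passes only in rows, so rows that repeat a pose let the fingers close. It gives the time, the measured TCP pose, the force, the opening and the grip force at its end, in the units of the state.
- robot.read_state(): the state, without advancing time (a new reading comes with each control period).
- get_image(name): name is "scene" or "top" or "wrist"; returns (picture, depth): 384x512x3 uint8, blue, green, red; 384x512 float32, m along the optical axis (not along the pixel's ray), 0 where there is no reading.
- calibration(name): a dict with "intrinsics" (3x3 intrinsics, pixels), "R" (3x3) and "t" (3): a world point X has camera coordinates R X + t; the wrist camera has in their place "mount" (4x4, takes a point from camera to tool coordinates, whose origin is the TCP and whose axes are the flange's). Camera axes: x right, y down, z forward; pixel columns grow to the right and rows downward; lengths in m; the calibration is good to about 2 mm. A picture is of the moment at which its call begins: read the wrist's pose just before it. calibration takes no time and is no camera call.
- robot.finish_job(): hands the job in; it is judged then, once.
The state is a dict: "t": time; "joint_pos": joint angles; "joint_vel": joint speeds; "effort": joint torques, N m; "eef_pos": TCP position; "tcp_rot": TCP orientation; "wrist_force": force on the tool from outside, world axes, zero at the start; "ft_torque": the same for the moment, N m; "width": finger opening in m; "grasp_force": force on a finger pad.
Only numpy, scipy, OpenCV 4.12 (cv2) and the standard library are available. Lean on these libraries where they do the work, as an engineer would, in place of code of your own. Each camera call takes 0.05 s, during which the arm holds its last target. There are 200 camera calls.

## Working session

There is one attempt and no reset: what is moved stays moved. The work goes in short steps, Python scripts to look and compute and a tool call to move; the robot and the scene stay as the last step left them, time stands still between calls to the robot, and variables do not carry over. Pictures are saved under pics/ and viewed, at most 10 in all, crops included, and the job is handed in when it is done.

Besides the shell and the picture viewer there is one more tool, called after "Emit:" by a JSON object that holds its "op" and its "data", one argument or row to a line. step_arm: Moves the arm, as the interface text tells. Its arguments: {"type":"object","properties":{"linear":{"type":"array","items":{"type":"array","items":{"type":"number","minimum":-1,"maximum":1}}},"dr":{"type":"array","items":{"type":"array","items":{"type":"number","minimum":-1,"maximum":1}}},"fingers":{"type":"number"},"force":{"type":"number"}},"required":["linear","dr"]}

```bash
ls; mkdir -p pics; python3 - <<'E'
from bench import robot,get_image,calibration
import cv2,numpy as np
s=robot.read_state();print({k:np.round(v,4) for k,v in s.items()});print(robot.tip_extent)
for n in("scene","top","wrist"):
    p,d=get_image(n);np.savez(f"pics/{n}0.npz",p=p,d=d);cv2.imwrite(f"pics/{n}0.png",p)
    c=calibration(n);print(n,{k:np.round(v,4).tolist() for k,v in c.items()})
a=cv2.imread("pics/scene0.png");b=cv2.imread("pics/top0.png");
E
```

```text
pics
{'t': np.float64(0.0), 'joint_pos': array([ 1.0334,  0.4916,  1.5595,  0.    ,  1.0917, -0.1056]), 'joint_vel': array([ 0.0008, -0.0007, -0.0004,  0.0015,  0.0004, -0.0006]), 'effort': array([-1.30000e-03, -6.12639e+01, -2.58189e+01,  6.92000e-02,
        4.81000e-02, -1.00000e-04]), 'eef_pos': array([0.2615, 0.5676, 0.4042]), 'tcp_rot': array([-2.000e-04,  2.142e-01,  9.768e-01, -5.000e-04]), 'wrist_force': array([ 0.0588, -0.998 ,  0.3319]), 'ft_torque': array([-0.0227,  0.0292,  0.0207]), 'grasp_force': np.float64(0.0), 'width': np.float64(0.0951)}
0.1901
scene {'intrinsics': [[427.4816, 0.0, 257.8641], [0.0, 427.4816, 188.5343], [0.0, 0.0, 1.0]], 'R': [[0.6659, 0.7459, 0.0117], [0.6, -0.5261, -0.6027], [-0.4434, 0.4084, -0.7979]], 't': [-0.3387, -0.2349, 1.5621]}
top {'intrinsics': [[379.2002, 0.0, 252.2261], [0.0, 379.2002, 199.7353], [0.0, 0.0, 1.0]], 'R': [[-0.0203, -0.9998, 0.0076], [-0.9935, 0.0194, -0.1126], [0.1124, -0.0098, -0.9936]], 't': [0.0248, 0.4958, 1.0719]}
wrist {'intrinsics': [[306.306, 0.0, 256.0778], [0.0, 306.306, 198.2277], [0.0, 0.0, 1.0]], 'mount': [[0.0007, -0.9581, -0.2864, 0.0807], [1.0, 0.001, -0.001, 0.0003], [0.0013, -0.2864, 0.9581, 0.0196], [0.0, 0.0, 0.0, 1.0]]}
```

View pics/top0.png

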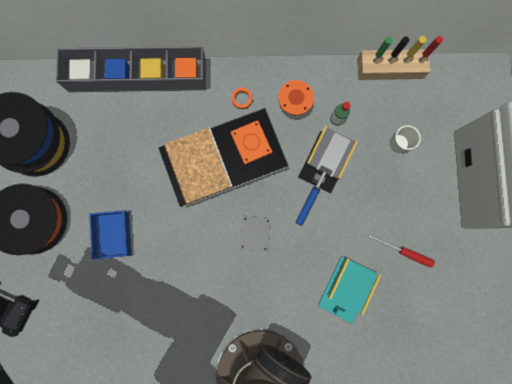

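View pics/scene0.png

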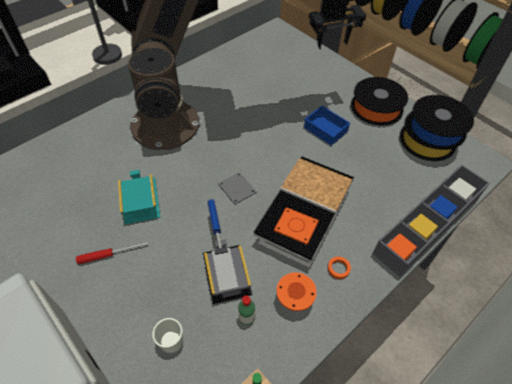

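The top view shows the rest and scraper at (330,152), with the blue handle at (308,207). The orange cover is at (251,142) on the black sheet and the cork is at (196,165).

Candidates for each thing:
- **Rest:** the grey one with yellow ribs (330,155), or the teal look-alike (350,290). I choose the grey one with the scraper on it.
- **Cover:** the orange plate (251,142), the grey plate (255,232), the orange flange (296,97), the ring (242,97), or the orange square in the tray (186,67). I choose the plate on the black sheet.

```bash
cat > h.py <<'E'
import numpy as np,cv2
from bench import robot,get_image,calibration
from scipy.spatial.transform import Rotation as Ro
def cam(n,s=None):
    c=calibration(n);K=c["intrinsics"]
    if n=="wrist":
        q=s["tcp_rot"];T=np.eye(4);T[:3,:3]=Ro.from_quat(np.roll(q,-1)).as_matrix();T[:3,3]=s["eef_pos"]
        M=T@np.array(c["mount"]);return np.array(K),M[:3,:3],M[:3,3]
    R=np.array(c["R"]);return np.array(K),R.T,-R.T@np.array(c["t"])
def ray(C,uv,z):
    K,R,o=C;uv=np.atleast_2d(uv).astype(float)
    r=np.c_[uv,np.ones(len(uv))]@np.linalg.inv(K).T@R.T
    return o+r*((z-o[2])/r[:,2])[:,None]
def pts(C,d):
    K,R,o=C;v,u=np.indices(d.shape);r=np.stack([u,v,np.ones_like(u)],-1)@np.linalg.inv(K).T
    return (r*d[...,None])@R.T+o
def rect(P):
    (c,s,a)=cv2.minAreaRect((P[:,:2]*1000).astype(np.float32));return np.round(c,1),np.round(s,1),round(a,2)
def big(m):
    n,l,s,_=cv2.connectedComponentsWithStats(m.astype(np.uint8));return [(l==i) for i in 1+np.argsort(-s[1:,4])]
E
python3 - <<'E'
from h import *
z=np.load("pics/top0.npz");p,d=z["p"],z["d"];C=cam("top");X=pts(C,d)
hsv=cv2.cvtColor(p,cv2.COLOR_BGR2HSV);H,S,V=hsv[...,0],hsv[...,1],hsv[...,2]
def box(u0,v0,u1,v1):
    m=np.zeros(H.shape,bool);m[v0:v1,u0:u1]=1;return m
def rep(n,m,zz=None):
    m=big(m)[0];ys,xs=np.nonzero(m);zm=np.median(X[m][:,2]) 
    P=ray(C,np.c_[xs,ys],zm if zz is None else zz);print(n,m.sum(),"z",round(zm*1000,1),np.percentile(X[m][:,2]*1000,[5,95]).round(1),rect(P))
rep("table",box(200,260,240,290)&(S<80))
rep("cover",box(225,115,278,168)&(S>150)&(H<14))
rep("cork",box(155,120,235,210)&(S>60)&(H>8)&(H<25)&(V>90))
rep("sheet",box(215,105,295,190)&(V<45)) 
rep("handle",box(290,180,325,230)&(S>120)&(H>100)&(H<125))
rep("blade",box(305,125,355,190)&(S<50)&(V>120))
for i in big(box(295,120,360,195)&(S>110)&(H>15)&(H<32))[:2]:
    ys,xs=np.nonzero(i);print("rib",i.sum(),np.median(X[i][:,2]),rect(ray(C,np.c_[xs,ys],.067)))
print(V[140:150:3,218:230:3])
im=cv2.resize(p[100:235,150:365],None,fx=3.6,fy=3.6,interpolation=cv2.INTER_CUBIC);cv2.imwrite("pics/crop1.png",im)
E
```

```text
table 1200 z 0.0 [-3.3  3.6] (array([282.6, 114.4]), array([114.2,  83. ]), 88.81)
cover 1131 z 79.1 [72.3 82.2] (array([655. ,  15.9]), array([104.8,  87.9]), 22.19)
cork 3065 z 81.4 [77.8 84.7] (array([590.2, 167.3]), array([182.5, 133.7]), 19.94)
sheet 2253 z 71.6 [68.4 74.9] (array([642.4,  21.8]), array([176.3, 162.2]), 19.87)
handle 267 z 76.3 [71.8 79.9] (array([ 469.7, -136.4]), array([ 18.6, 109. ]), 61.66)
blade 1406 z 59.8 [-1.8 65.2] (array([ 632.7, -209.5]), array([141.6, 147.5]), 87.94)
rib 117 0.06648717513834779 (array([ 647.6, -170.8]), array([  7.6, 120.4]), 61.89)
rib 90 0.06687681781584331 (array([ 602.5, -257. ]), array([  6.5, 117.3]), 62.29)
[[ 34  34  33  35]
 [ 33  35  38  36]
 [ 43  34  35  34]
 [112  34  34  35]]
```

View pics/crop1.png

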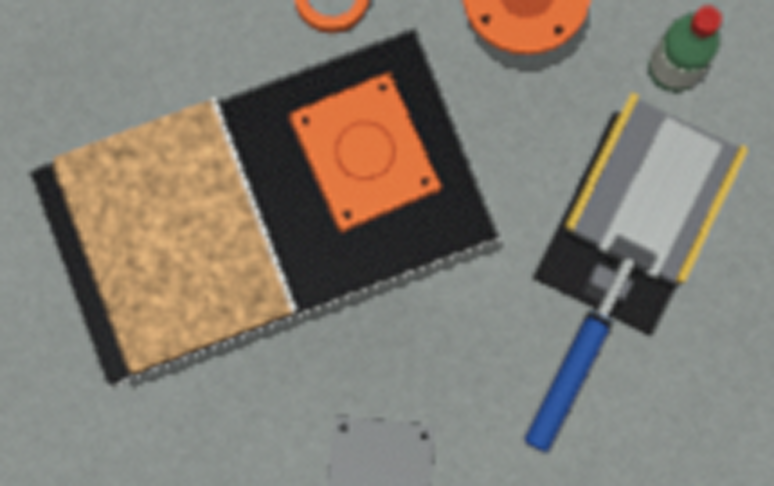

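The crop shows the orange cover with a 50 mm blade-wide gap to the step, the white step line at the cork's edge, and the scraper lying on the grey, yellow-ribbed rest. Both choices are confirmed. Next I'll go above the scraper.

Emit:
{"op": "step_arm", "data": {
  "linear": [
    [-0.15,-0.15,0],
    [-0.3,-0.3,0],
    [-0.45,-0.45,0],
    [-0.6,-0.6,-0.02],
    [-0.7,-0.7,-0.02],
    [-0.7,-0.7,-0.02]
  ],
  "dr": [
    [0,0,0],
    [0,0,0],
    [0,0,0],
    [0,0,0],
    [0,0,0],
    [0,0,0.009]
  ],
  "fingers": 0.6
}}

```text
t: 0.9
eef_pos: [0.3916, 0.2141, 0.4122]
tcp_rot: [0.0, 0.242, 0.97, 0.0]
wrist_force: [1.1, 1.0, -0.3]
width: 0.0576
grasp_force: 0.0
```

```bash
cat >> h.py <<'E'
import json,os
def log():
    s=robot.read_state();L=json.load(open("log.json")) if os.path.exists("log.json") else []
    L.append([np.array(s[k]).tolist() for k in("joint_pos","eef_pos","tcp_rot")]);json.dump(L,open("log.json","w"));return s
E
python3 -c "
from h import *
s=log();print(s['t'],np.round(s['joint_pos'],4),np.round(s['eef_pos'],4),np.round(s['tcp_rot'],4))"
```

```text
0.9 [ 3.5220e-01  2.2760e-01  1.9648e+00  1.0000e-04  9.4870e-01 -7.2960e-01] [0.3916 0.2141 0.4122] [2.000e-04 2.421e-01 9.703e-01 1.000e-04]
```

Emit:
{"op": "step_arm", "data": {
  "linear": [
    [-0.15,-0.13,0],
    [-0.3,-0.26,0],
    [-0.45,-0.39,0],
    [-0.6,-0.52,0],
    [-0.75,-0.65,-0.02],
    [-0.75,-0.65,-0.02],
    [-0.75,-0.65,-0.02],
    [-0.75,-0.65,-0.02]
  ],
  "dr": [
    [0,0,0],
    [0,0,0],
    [0,0,0],
    [0,0,0],
    [0,0,0],
    [0,0,0],
    [0,0,0],
    [0,0,0]
  ]
}}

```text
t: 1.9
eef_pos: [0.5343, -0.1551, 0.4195]
tcp_rot: [-0.0, 0.243, 0.97, 0.0]
wrist_force: [-0.3, -0.5, -0.7]
width: 0.0572
grasp_force: 0.0
```

```bash
python3 - <<'E'
from h import *
s=log();print(np.round(s['joint_pos'],4),np.round(s['eef_pos'],4),np.round(s['tcp_rot'],4))
p,d=get_image("wrist");np.savez("pics/w1.npz",p=p,d=d);cv2.imwrite("pics/w1.png",p)
C=cam("wrist",s);X=pts(C,d)
hsv=cv2.cvtColor(p,cv2.COLOR_BGR2HSV);H,S,V=[hsv[...,i] for i in range(3)]
def rep(n,m,zz=None):
    ys,xs=np.nonzero(m);zm=np.median(X[m][:,2]);print(n,m.sum(),"px",xs.mean().round(),ys.mean().round(),"z",np.percentile(X[m][:,2]*1000,[5,50,95]).round(1),rect(ray(C,np.c_[xs,ys],zm if zz is None else zz)))
for m in big((S>120)&(H>100)&(H<125))[:2]: rep("blue",m);rep("blue z67",m,.067)
for m in big((S>110)&(H>15)&(H<32))[:3]: rep("yel",m)
ZZ=X[...,2]
for m in big((S<60)&(V>150)&(ZZ>.055)&(ZZ<.07))[:2]: rep("blade",m)
E
```

```text
[-4.0120e-01  3.7810e-01  1.7100e+00  2.0000e-04  1.0543e+00 -1.4820e+00] [ 0.5343 -0.1551  0.4195] [-4.000e-04  2.426e-01  9.701e-01  2.000e-04]
blue 2068 px 241.0 119.0 z [72.9 76.9 78.9] (array([ 469.3, -138.3]), array([ 19.1, 107.4]), 61.64)
blue z67 2068 px 241.0 119.0 z [72.9 76.9 78.9] (array([ 469.5, -138.9]), array([ 19.6, 110.7]), 61.64)
blue 2 px 238.0 178.0 z [78.4 78.5 78.6] (array([ 518.3, -169.1]), array([1.1, 0. ]), -118.02)
blue z67 2 px 238.0 178.0 z [78.4 78.5 78.6] (array([ 520.3, -171. ]), array([1.1, 0. ]), -118.02)
yel 1966 px 335.0 347.0 z [331.3 334.  335.4] (array([ 522.2, -133.3]), array([78.5,  3.2]), 62.03)
yel 518 px 359.0 301.0 z [316.2 325.2 328.9] (array([ 523.4, -116.1]), array([ 4.8, 17.8]), 71.5)
yel 513 px 153.0 301.0 z [317.2 325.9 329.1] (array([ 496. , -166.6]), array([ 4.6, 17.7]), 52.55)
blade 3322 px 248.0 261.0 z [59.7 62.1 63.5] (array([ 609. , -207.3]), array([89.3, 89.8]), 62.01)
blade 624 px 422.0 100.0 z [55.5 58.7 61.1] (array([543.2,  29.1]), array([  3.4, 252.3]), 20.17)
```

View pics/w1.png

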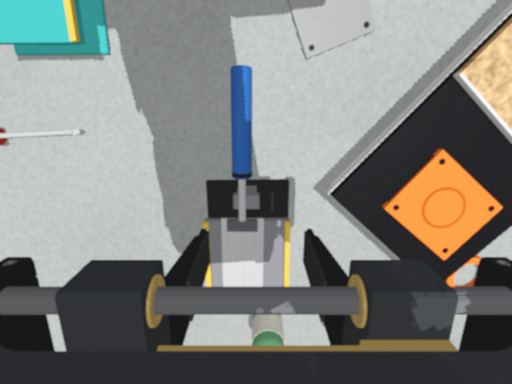

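The wrist view shows the blue handle vertical at (241,119), axis at −28.4°, and the rest's ribs on both sides. The station and cover are at the right, with the fingers at the bottom. Next I'll lean to the scraper's right at a stand-off.

Emit:
{"op": "step_arm", "data": {
  "linear": [
    [0.01,-0.1,0],
    [0.03,-0.25,0.05],
    [0.05,-0.4,0.15],
    [0.085,-0.55,0.25],
    [0.085,-0.595,0.35],
    [0.085,-0.595,0.45],
    [0.085,-0.595,0.4925],
    [0.085,-0.595,0.4925],
    [0.085,-0.595,0.4925]
  ],
  "dr": [
    [-0.028,0,0],
    [-0.056,0,0],
    [-0.084,0,0],
    [-0.112,0,0],
    [-0.14,0,0],
    [-0.153,0,0],
    [-0.153,0,0],
    [-0.153,0,0],
    [-0.153,0,0]
  ],
  "fingers": 0.5
}}

```text
t: 3.08
eef_pos: [0.3933, -0.3479, 0.2246]
tcp_rot: [0.112, 0.213, 0.861, 0.448]
wrist_force: [0.0, 0.1, 0.5]
width: 0.0475
grasp_force: 0.0
```

```bash
cat > fk.py <<'E'
from h import *
from scipy.optimize import least_squares
def Rz(a):return Ro.from_euler("z",a).as_matrix()
def Ry(a):return Ro.from_euler("y",a).as_matrix()
def fk(q,k):  # k:h,a,L1,e,L2,L3,lat
    h,a,L1,e,L2,L3,l1,l2,l3=k
    R=Rz(q[0]);p=np.array([0,0,h])+R@[a,l1,0]
    R=R@Ry(q[1]);p=p+R@[0,0,L1]
    R=R@Ry(q[2]);p=p+R@[e,0,L2]
    R=R@Rz(S4*q[3])@Ry(q[4]);p=p+R@[l3,l2,L3]
    R=R@Rz(S6*q[5]);return R,p
S4=1;S6=1
E
python3 - <<'E'
import fk;from fk import *
s=log();print(np.round(s['joint_pos'],4),np.round(s['eef_pos'],4),np.round(s['tcp_rot'],4))
L=json.load(open("log.json"));L.append([[1.0334,.4916,1.5595,0,1.0917,-.1056],[.2615,.5676,.4042],[-.0002,.2142,.9768,-.0005]])
for a in(1,-1):
  for b in(1,-1):
    fk.S4,fk.S6=a,b
    Q=[fk.fk(l[0],[0]*9)[0].T@Ro.from_quat(np.roll(l[2],-1)).as_matrix() for l in L]
    print(a,b,[np.abs(q-Q[0]).max().round(3) for q in Q]); 
    if np.abs(Q[2]-Q[0]).max()<.02: print(Q[0].round(2));break
  else: continue
  break
f=lambda k:np.concatenate([fk.fk(l[0],k)[1]-l[1] for l in L])
r=least_squares(f,[.2,0,.4,0,.4,.1,.066,0,0]);print(r.x.round(4),np.abs(r.fun).max())
E
```

```text
[-0.9654  0.6897  1.9306  0.8712  1.2554 -2.6598] [ 0.3933 -0.3479  0.2246] [0.112  0.2134 0.861  0.4478]Traceback (most recent call last):
  File "<stdin>", line 7, in <module>
AttributeError: 'function' object has no attribute 'fk'
```

```bash
cat > fit.py <<'E'
import fk as F;from h import *;from scipy.optimize import least_squares
L=json.load(open("log.json"));L.append([[1.0334,.4916,1.5595,0,1.0917,-.1056],[.2615,.5676,.4042],[-.0002,.2142,.9768,-.0005]])
for a in(1,-1):
  for b in(1,-1):
    F.S4,F.S6=a,b
    Q=[F.fk(l[0],[0]*9)[0].T@Ro.from_quat(np.roll(l[2],-1)).as_matrix() for l in L]
    e=max(np.abs(q-Q[0]).max() for q in Q)
    if e<.03: print(a,b,e);print(Q[0].round(3))
f=lambda k:np.concatenate([F.fk(l[0],k)[1]-l[1] for l in L]+[.001*(k-k0)])
k0=np.array([.2,0,.4,0,.4,.1,.066,0,0])
r=least_squares(f,k0);print(r.x.round(4).tolist(),np.abs(r.fun).max())
E
python3 fit.py
```

```text
1 1 0.0001381550836739276
[[ 0. -1. -0.]
 [ 1.  0.  0.]
 [ 0. -0.  1.]]
[0.2845, 0.0247, 0.5117, 0.1753, 0.4383, -0.0273, 0.146, -0.0801, -0.0464] 0.0016463693044110883
```

```bash
sed -i 's/^f=lambda/F.S4=F.S6=1\nf=lambda/' fit.py; python3 fit.py
```

```text
1 1 0.0001381550836739276
[[ 0. -1. -0.]
 [ 1.  0.  0.]
 [ 0. -0.  1.]]
[0.1989, -0.0027, 0.5867, 0.0429, 0.4114, 0.0837, 0.0634, 0.0025, -0.0023] 0.00018667509457300757
```

```bash
cat >> h.py <<'E'
import fk as F
from scipy.optimize import least_squares
K=np.array([0.1989,-0.0027,0.5867,0.0429,0.4114,0.0837,0.0634,0.0025,-0.0023])
A=np.array([[0,-1,0],[1,0,0],[0,0,1.]])
LO=np.array([-3.1,-.84,.05,-1.13,.06,-2.69]);HI=np.array([3.1,2.19,2.79,4.28,2.93,2.69])
def ik(R,p,q0):
    def f(q):
        r,x=F.fk(q,K);return np.r_[(x-p)*5,Ro.from_matrix((r@A).T@R).as_rotvec()]
    s=least_squares(f,np.clip(q0,-3.5,4.5));return s.x,np.abs(s.fun).max()
GX=-.080
def tool(Rs,ps,lam,xf=1):
    """tool pose for scraper pose (Rs, origin ps), hand leaning lam rad to scraper -y side"""
    z=np.array([0,np.sin(lam),-np.cos(lam)]);x=np.array([xf,0,0.]);Rt=Rs@np.c_[x,np.cross(z,x),z]
    return Rt,ps+Rs@[GX,0,.007]-.171*Rt[:,2]
YAW=np.radians(20.17)
XH=np.array([np.cos(YAW),np.sin(YAW),0]);YH=np.array([-np.sin(YAW),np.cos(YAW),0])
def flip_pose(th,C,off):
    """scraper pose during flip: C=cover top +y corner (world, at scraper x=0 section), off=blade centre distance from C"""
    Rs=np.c_[XH,YH,[0,0,1]]@Ro.from_rotvec([-th,0,0]).as_matrix();return Rs,C+Rs@[0,-off,-.0075]
E
cat > plan.py <<'E'
from h import *
import sys
lam=np.radians(float(sys.argv[1]))
Rs=Ro.from_euler("z",np.radians(-28.36)).as_matrix();ps=np.array([.4694,-.1387,.060])+Rs@[.1075,0,0]
for xf in(1,-1):
    q=np.array([-.97,.69,1.93,.87,1.25,.48 if xf==1 else -2.66]);print("xf",xf)
    def go(n,Rs,ps):
        global q
        R,p=tool(Rs,ps,lam,xf);q,e=ik(R,p,q);print(n,q.round(2),round(e,4),p.round(3),"BAD" if ((q<LO+.02)|(q>HI-.02)).any() else "")
    go("rest",Rs,ps)
    Rst=np.c_[XH,YH,[0,0,1]]
    # station coords: a=along XH, b=along YH
    P=lambda a,b,z:a*XH+b*YH+[0,0,z]
    cov=(.6205,-.2109);zs=.0715;step=-.114
    o=cov[0]-.05-.027
    go("enter",Rst,P(o-.1,cov[1],zs));go("in",Rst,P(o,cov[1],zs));go("butt",Rst,P(o,step-.033,zs))
    for th in range(0,126,15):
        C=P(o,step,zs+.0075+min(th/60,1)*.0065);go(th,*flip_pose(np.radians(th),C,.048))
E
python3 plan.py 55
```

```text
xf 1
rest [-0.83  0.78  2.01  1.05  1.11  0.37] 0.0 [ 0.427 -0.275  0.165] 
enter [-0.62  0.78  1.92  0.49  1.34  0.25] 0.0 [ 0.462 -0.204  0.177] 
in [-0.49  0.83  1.73  0.59  1.42  0.38] 0.0 [ 0.556 -0.17   0.177] 
butt [-0.41  0.8   1.84  0.65  1.34  0.36] 0.0 [ 0.534 -0.11   0.177] 
0 [-0.43  0.81  1.82  0.64  1.36  0.37] 0.0 [ 0.539 -0.124  0.177] 
15 [-0.37  0.68  1.87  0.55  1.16  0.47] 0.0 [ 0.528 -0.094  0.224] 
30 [-0.29  0.57  1.93  0.43  0.96  0.63] 0.0 [ 0.514 -0.054  0.261] 
45 [-0.17  0.49  1.98  0.22  0.77  0.88] 0.0 [ 0.496 -0.007  0.286] 
60 [-0.03  0.44  2.03 -0.13  0.64  1.29] 0.0 [0.478 0.044 0.297] 
75 [ 0.12  0.44  2.06 -0.59  0.64  1.82] 0.0 [0.459 0.096 0.292] 
90 [ 0.28  0.5   2.08 -0.96  0.77  2.28] 0.0 [0.441 0.144 0.274] 
105 [ 0.41  0.59  2.09 -1.17  0.98  2.58] 0.0 [0.425 0.187 0.242] BAD
120 [ 0.51  0.72  2.08 -1.27  1.21  2.78] 0.0 [0.413 0.22  0.2  ] BAD
xf -1
rest [-0.83  0.78  2.01  1.05  1.11 -2.77] 0.0 [ 0.427 -0.275  0.165] BAD
enter [-0.62  0.78  1.92  0.49  1.34 -2.89] 0.0 [ 0.462 -0.204  0.177] BAD
in [-0.49  0.83  1.73  0.59  1.42 -2.77] 0.0 [ 0.556 -0.17   0.177] BAD
butt [-0.41  0.8   1.84  0.65  1.34 -2.78] 0.0 [ 0.534 -0.11   0.177] BAD
0 [-0.43  0.81  1.82  0.64  1.36 -2.78] 0.0 [ 0.539 -0.124  0.177] BAD
15 [-0.37  0.68  1.87  0.55  1.16 -2.67] 0.0 [ 0.528 -0.094  0.224] BAD
30 [-0.29  0.57  1.93  0.43  0.96 -2.51] 0.0 [ 0.514 -0.054  0.261] 
45 [-0.17  0.49  1.98  0.22  0.77 -2.26] 0.0 [ 0.496 -0.007  0.286] 
60 [-0.03  0.44  2.03 -0.13  0.64 -1.85] 0.0 [0.478 0.044 0.297] 
75 [ 0.12  0.44  2.06 -0.59  0.64 -1.32] 0.0 [0.459 0.096 0.292] 
90 [ 0.28  0.5   2.08 -0.96  0.77 -0.87] 0.0 [0.441 0.144 0.274] 
105 [ 0.41  0.59  2.09 -1.17  0.98 -0.56] 0.0 [0.425 0.187 0.242] BAD
120 [ 0.51  0.72  2.08 -1.27  1.21 -0.36] 0.0 [0.413 0.22  0.2  ] BAD
```

Emit:
{"op": "step_arm", "data": {
  "linear": [
    [0,0,-0.05],
    [0,0,-0.05],
    [0,0,-0.05],
    [0,0,-0.05],
    [0,0,-0.05],
    [0,0,-0.05],
    [0,0,-0.05],
    [0,0,-0.05],
    [0,0,-0.05],
    [0,0,-0.05]
  ],
  "dr": [
    [0,0,0.029],
    [0,0,0.058],
    [0,0,0.087],
    [0,0,0.116],
    [0,0,0.145],
    [0,0,0.174],
    [0,0,0.203],
    [0,0,0.232],
    [0,0,0.261],
    [0,0,0.29]
  ]
}}

```text
t: 4.32
eef_pos: [0.3854, -0.3627, 0.2363]
tcp_rot: [-0.286, 0.812, 0.357, 0.362]
wrist_force: [0.7, -0.1, -0.3]
width: 0.0475
grasp_force: 0.0
```

```bash
cat >> h.py <<'E'
def rel(R,p,s=None,show=True):
    s=s or robot.read_state();R0=Ro.from_quat(np.roll(s["tcp_rot"],-1)).as_matrix()
    l=R0.T@(p-np.array(s["eef_pos"]))/.4;a=Ro.from_matrix(R0.T@R).as_rotvec()/2/np.pi
    if show:print("lin",l.round(4).tolist(),"dr",a.round(4).tolist(),"mm",round(np.linalg.norm(l)*400),"deg",round(np.linalg.norm(a)*360))
    return l,a
E
sed -i 's/for xf in(1,-1)/for xf in(1,)/' plan.py; python3 fit.py; python3 plan.py 63
python3 - <<'E'
from h import *
s=log();print(s['joint_pos'].round(3),s['eef_pos'].round(4))
Rs=Ro.from_euler("z",np.radians(-28.36)).as_matrix();ps=np.array([.4694,-.1387,.060])+Rs@[.1075,0,0]
R,p=tool(Rs,ps,np.radians(63));print(p,R[:,2]);rel(R,p-.1*R[:,2])
E
```

```text
1 1 0.0001381550836739276
[[ 0. -1. -0.]
 [ 1.  0.  0.]
 [ 0. -0.  1.]]
[0.1989, -0.0027, 0.5867, 0.0429, 0.4114, 0.0837, 0.0634, 0.0025, -0.0023] 0.00018667509457300757
xf 1
rest [-0.86  0.84  2.    1.09  1.22  0.3 ] 0.0 [ 0.421 -0.286  0.145] 
enter [-0.64  0.84  1.88  0.51  1.46  0.22] 0.0 [ 0.466 -0.216  0.156] 
in [-0.51  0.89  1.7   0.62  1.54  0.35] 0.0 [ 0.56  -0.181  0.156] 
butt [-0.44  0.86  1.81  0.68  1.45  0.33] 0.0 [ 0.538 -0.121  0.156] 
0 [-0.45  0.87  1.79  0.67  1.47  0.33] 0.0 [ 0.543 -0.135  0.156] 
15 [-0.41  0.73  1.84  0.6   1.27  0.42] 0.0 [ 0.534 -0.11   0.207] 
30 [-0.33  0.61  1.9   0.5   1.07  0.54] 0.0 [ 0.521 -0.074  0.249] 
45 [-0.23  0.52  1.95  0.34  0.88  0.74] 0.0 [ 0.504 -0.029  0.28 ] 
60 [-0.1   0.45  2.    0.07  0.71  1.06] 0.0 [0.486 0.021 0.298] 
75 [ 0.05  0.43  2.04 -0.34  0.63  1.55] 0.0 [0.467 0.074 0.299] 
90 [ 0.21  0.46  2.07 -0.78  0.7   2.06] 0.0 [0.448 0.125 0.286] 
105 [ 0.36  0.54  2.09 -1.07  0.87  2.44] 0.0 [0.431 0.171 0.259] 
120 [ 0.48  0.66  2.08 -1.22  1.09  2.69] 0.0 [0.417 0.21  0.22 ] BAD
[-0.993  0.674  1.911  0.843  1.288 -0.814] [ 0.3854 -0.3627  0.2363]
[ 0.42122594 -0.28583845  0.14463238] [ 0.42323699  0.78406828 -0.4539905 ]
lin [-0.1009, 0.0134, 0.0573] dr [0.0185, 0.0154, 0.2096] mm 47 deg 76
```

Emit:
{"op": "step_arm", "data": {
  "linear": [
    [-0.1,0.013,0.057],
    [-0.1,0.013,0.057],
    [-0.1,0.013,0.057],
    [-0.1,0.013,0.057],
    [-0.1,0.013,0.057],
    [-0.1,0.013,0.057],
    [-0.1,0.013,0.057],
    [-0.1,0.013,0.057],
    [-0.1,0.013,0.057]
  ],
  "dr": [
    [0.0185,0.0154,0.21],
    [0.0185,0.0154,0.21],
    [0.0185,0.0154,0.21],
    [0.0185,0.0154,0.21],
    [0.0185,0.0154,0.21],
    [0.0185,0.0154,0.21],
    [0.0185,0.0154,0.21],
    [0.0185,0.0154,0.21],
    [0.0185,0.0154,0.21]
  ]
}}

```text
t: 5.45
eef_pos: [0.3789, -0.3644, 0.1894]
tcp_rot: [-0.507, 0.827, -0.206, 0.129]
wrist_force: [0.4, -0.4, -0.3]
width: 0.0474
grasp_force: 0.0
```

```bash
python3 - <<'E'
from h import *
s=log();print(s['joint_pos'].round(3),s['eef_pos'].round(4))
Rs=Ro.from_euler("z",np.radians(-28.36)).as_matrix();ps=np.array([.4694,-.1387,.060])+Rs@[.1075,0,0]
R,p=tool(Rs,ps,np.radians(63));rel(R,p-.1*R[:,2]);rel(R,p)
p,d=get_image("wrist");np.savez("pics/w2.npz",p=p,d=d);cv2.imwrite("pics/w2.png",p)
C=cam("wrist",s);X=pts(C,d)
hsv=cv2.cvtColor(p,cv2.COLOR_BGR2HSV);H,S,V=[hsv[...,i] for i in range(3)]
m=big((S>120)&(H>100)&(H<125)&(X[...,2]>.05)&(X[...,2]<.09))[0]
P=X[m];c=P.mean(0);u,sv,vt=np.linalg.svd(P-c,full_matrices=False);t=(P-c)@vt[0];print(m.sum(),c.round(4),vt[0].round(3),np.degrees(np.arctan2(vt[0][1],vt[0][0])),np.percentile(t,[1,99]))
E
python3 fit.py
```

```text
[-1.014  0.773  1.929  0.916  1.348  0.383] [ 0.3789 -0.3644  0.1894]
lin [-0.0, -0.0015, -0.0004] dr [-0.0001, 0.0002, 0.001] mm 1 deg 0
lin [0.0003, -0.0012, 0.2496] dr [-0.0001, 0.0002, 0.001] mm 100 deg 0
2467 [ 0.4714 -0.1483  0.0714] [-0.88   0.475 -0.001] 151.63375208046168 [-0.04618766  0.05176482]
1 1 0.0001381550836739276
[[ 0. -1. -0.]
 [ 1.  0.  0.]
 [ 0. -0.  1.]]
[0.1968, -0.0001, 0.5867, 0.0429, 0.4113, 0.0817, 0.0659, 0.0, 0.0002] 0.0001866776408554558
```

View pics/w2.png

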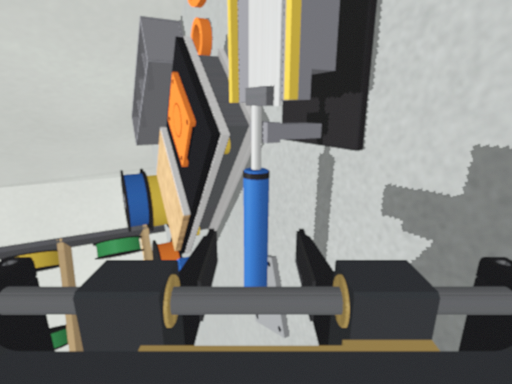

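The view shows the handle centred between the fingers (256,230) with the clamp ahead at (258,95). I'll go in and grip.

Emit:
{"op": "step_arm", "data": {
  "linear": [
    [0,-0.001,0.1],
    [0,-0.001,0.18],
    [0,-0.001,0.23],
    [0,-0.001,0.25],
    [0,-0.001,0.25]
  ],
  "dr": [
    [0,0,0.001],
    [0,0,0.001],
    [0,0,0.001],
    [0,0,0.001],
    [0,0,0.001]
  ]
}}

```text
t: 6.12
eef_pos: [0.4211, -0.2859, 0.1438]
tcp_rot: [-0.508, 0.826, -0.21, 0.127]
wrist_force: [0.3, 0.9, 0.4]
width: 0.0473
grasp_force: 0.0
```

Emit:
{"op": "step_arm", "data": {
  "linear": [
    [0,0,0],
    [0,0,0],
    [0,0,0],
    [0,0,0],
    [0,0,0]
  ],
  "dr": [
    [0,0,0],
    [0,0,0],
    [0,0,0],
    [0,0,0],
    [0,0,0]
  ],
  "fingers": 0.1,
  "force": 60
}}

```text
t: 6.75
eef_pos: [0.421, -0.2859, 0.1439]
tcp_rot: [-0.508, 0.826, -0.211, 0.127]
wrist_force: [0.3, -0.0, 2.4]
width: 0.0212
grasp_force: 60.0
```

```bash
sed -i 's/^K=.*/K=np.array([0.1968,-0.0001,0.5867,0.0429,0.4113,0.0817,0.0659,0,0.0002])/' h.py; python3 - <<'E'
from h import *
s=log();print(s['joint_pos'].round(3),s['eef_pos'].round(4),s['tcp_rot'].round(4),s['wrist_force'].round(2),s['width'],s['grasp_force'])
R=Ro.from_quat(np.roll(s["tcp_rot"],-1)).as_matrix();print((s['eef_pos']+.171*R[:,2]).round(4))
np.savez("grasp.npz",R=R,p=s['eef_pos'])
# refine cover / step from w1
z=np.load("pics/w1.npz");L=json.load(open("log.json"))[1];st=dict(tcp_rot=np.array(L[2]),eef_pos=np.array(L[1]))
p,d=z["p"],z["d"];C=cam("wrist",st);X=pts(C,d);hsv=cv2.cvtColor(p,cv2.COLOR_BGR2HSV);H,S,V=[hsv[...,i] for i in range(3)]
B=np.c_[XH,YH,[0,0,1]]
m=big((S>150)&(H<14)&(X[...,2]>.06)&(X[...,2]<.1))[0];ys,xs=np.nonzero(m);print("cover z",np.median(X[m][:,2]),rect(ray(C,np.c_[xs,ys],np.median(X[m][:,2]))),rect(ray(C,np.c_[xs,ys],np.median(X[m][:,2]))@B))
m=(V<50)&(X[...,2]>.055)&(X[...,2]<.085);m=big(m)[0];ys,xs=np.nonzero(m);P=X[m];print("sheet z",np.median(P[:,2]));Q=ray(C,np.c_[xs,ys],np.median(P[:,2]))@B;print(np.percentile(Q,[.5,99.5],axis=0).round(4))
m=big((X[...,2]>.07)&(X[...,2]<.1)&(S>60)&(H>8)&(H<25)&(V>90)&(np.indices(S.shape)[1]>440)&(np.indices(S.shape)[0]<160))[0]
P=X[m];print("cork",m.sum(),np.median(P[:,2]),np.percentile(P@B,[1,99],axis=0).round(4))
E
```

```text
[-0.863  0.844  2.001  1.085  1.226  0.299] [ 0.421  -0.2859  0.1439] [-0.508   0.8255 -0.2106  0.1268] [ 0.3  -0.02  2.44] 0.02116292964921494 59.9900883436203
[ 0.4934 -0.1516  0.0666]
cover z 0.07245116513915761 (array([656.2,  17.3]), array([108.7,  88.9]), 22.53) (array([ 621.9, -210.1]), array([108.7,  88.9]), 2.36)
sheet z 0.071289351495888
[[ 0.518  -0.282   0.0713]
 [ 0.6964 -0.0902  0.0713]]
cork 2890 0.0811564296707242 [[ 0.5205 -0.1119  0.0713]
 [ 0.5929 -0.056   0.083 ]]
```

```bash
cat >> h.py <<'E'
def RS0():
    g=np.load("grasp.npz");Rs=Ro.from_euler("z",np.radians(-28.36)).as_matrix();ps=np.array([.4694,-.1387,.060])+Rs@[.1075,0,0]
    return Rs.T@g["R"],Rs.T@(g["p"]-ps),Rs,ps
def tool2(Rs,ps):
    Rr,pr,_,_=RS0();return Rs@Rr,ps+Rs@pr
def scr(s):
    Rr,pr,_,_=RS0();R=Ro.from_quat(np.roll(s["tcp_rot"],-1)).as_matrix();Rs=R@Rr.T;return Rs,np.array(s["eef_pos"])-Rs@pr
B=np.c_[XH,YH,[0,0,1]]
def st(a,b,z,yaw=0.,pitch=0.):
    "scraper pose level over station, origin at station-axes a,b, height z; yaw rel station; pitch>0 tip down (deg)"
    return B@Ro.from_euler("zy",[yaw,pitch],degrees=True).as_matrix(),B@[a,b,z]
def show(s):
    Rs,ps=scr(s);e=Ro.from_matrix(B.T@Rs).as_euler("zyx",degrees=True);print("t",round(s["t"],2),"abz mm",(B.T@ps*1000).round(1),"ypr",e.round(2),"F st",(B.T@s["wrist_force"]).round(2),"M",(B.T@s["ft_torque"]).round(2),"w",round(s["width"]*1000,2))
E
python3 - <<'E'
from h import *
s=robot.read_state();_,_,Rs,ps=RS0()
print("lift");rel(*tool2(Rs,ps+[0,0,.06]))
print(np.linalg.inv(np.eye(3))[0,0])
R1,p1=tool2(Rs,ps+[0,0,.06]);s1=dict(tcp_rot=np.roll(Ro.from_matrix(R1).as_quat(),1),eef_pos=p1)
print("over entry");T=tool2(*st(.440,-.2101,.100));rel(*T,s=s1);q,e=ik(*T,s["joint_pos"]);print(q.round(2),e,T[1])
E
```

```text
lift
lin [-0.0007, -0.1338, -0.0678] dr [-0.0, -0.0, -0.0] mm 60 deg 0
1.0
over entry
lin [0.0092, -0.047, 0.2034] dr [-0.0006, -0.1203, -0.0609] mm 84 deg 49
[-0.65  0.79  1.89  0.51  1.5   0.25] 1.2625301238399537e-12 [ 0.46279153 -0.21628948  0.18389242]
```

Emit:
{"op": "step_arm", "data": {
  "linear": [
    [0,-0.02,-0.01],
    [0,-0.06,-0.03],
    [-0.001,-0.134,-0.068],
    [-0.001,-0.134,-0.068]
  ],
  "dr": [
    [0,0,0],
    [0,0,0],
    [0,0,0],
    [0,0,0]
  ]
}}

```text
t: 7.25
eef_pos: [0.421, -0.2858, 0.2064]
tcp_rot: [-0.507, 0.826, -0.21, 0.128]
wrist_force: [1.0, 0.2, -2.5]
width: 0.0209
grasp_force: 60.0
```

Emit:
{"op": "step_arm", "data": {
  "linear": [
    [0.009,-0.047,0.203],
    [0.009,-0.047,0.203],
    [0.009,-0.047,0.203],
    [0.009,-0.047,0.203],
    [0.009,-0.047,0.203],
    [0.009,-0.047,0.203],
    [0.009,-0.047,0.203]
  ],
  "dr": [
    [-0.0006,-0.1203,-0.0609],
    [-0.0006,-0.1203,-0.0609],
    [-0.0006,-0.1203,-0.0609],
    [-0.0006,-0.1203,-0.0609],
    [-0.0006,-0.1203,-0.0609],
    [-0.0006,-0.1203,-0.0609],
    [-0.0006,-0.1203,-0.0609]
  ]
}}

```text
t: 8.12
eef_pos: [0.4624, -0.2162, 0.1838]
tcp_rot: [-0.515, 0.839, 0.146, -0.093]
wrist_force: [-0.1, -0.3, -1.2]
width: 0.0209
grasp_force: 60.0
```

```bash
python3 - <<'E'
from h import *
s=log();show(s);np.save("F0.npy",np.r_[s["wrist_force"],s["ft_torque"]])
for z in(.100,.078):rel(*tool2(*st(.440,-.2101,z)))
for n in("wrist","top"):
    p,d=get_image(n);np.savez(f"pics/{n}3.npz",p=p,d=d);cv2.imwrite(f"pics/{n}3.png",p)
p=cv2.imread("pics/top3.png")[90:250,140:370];a=cv2.resize(p,(575,400),interpolation=cv2.INTER_CUBIC)
b=cv2.resize(cv2.imread("pics/wrist3.png"),(260,195));o=np.zeros((400,800,3),np.uint8);o[:,:575]=a;o[:168,575:]=cv2.resize(b,(225,168));cv2.imwrite("pics/c3.png",o)
E
```

```text
t 8.12 abz mm [ 439.9 -210.    99.9] ypr [-0.11  0.03  0.02] F st [-0.23 -0.21 -1.24] M [-0.77  0.28 -0.03] w 20.92
lin [0.0008, -0.0001, -0.0005] dr [-0.0001, -0.0002, -0.0002] mm 0 deg 0
lin [0.0011, 0.049, 0.0243] dr [-0.0001, -0.0002, -0.0002] mm 22 deg 0
```

View pics/wrist3.png

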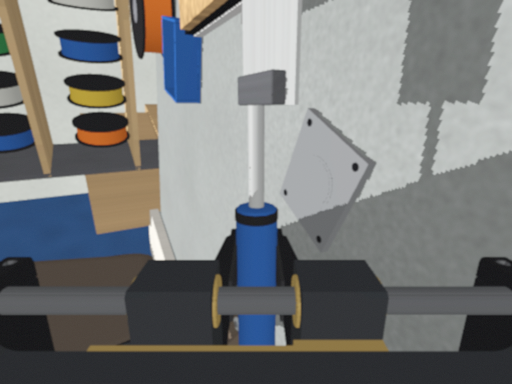

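The wrist view shows the scraper held straight, with the clamp at (262,90) and the blade ahead. I'll check its pose from the top camera.

```bash
python3 - <<'E'
from h import *
z=np.load("pics/top3.npz");p,d=z["p"],z["d"];C=cam("top");X=pts(C,d)@B
hsv=cv2.cvtColor(p,cv2.COLOR_BGR2HSV);H,S,V=[hsv[...,i] for i in range(3)]
m=(X[...,2]>.090)&(X[...,2]<.115)&(X[...,0]>.46)&(X[...,0]<.58)&(abs(X[...,1]+.21)<.05)&(S<60)&(V>110)
m=big(m)[0];P=X[m];ys,xs=np.nonzero(m);Q=ray(C,np.c_[xs,ys],.102)@B;print(m.sum(),rect(Q),np.percentile(Q,[1,99],axis=0).round(4))
A_=np.c_[P[:,0]-.5,P[:,1]+.21,np.ones(len(P))];c=np.linalg.lstsq(A_,P[:,2],rcond=None)[0];print("z at .5,-.21",c[2],"pitch,roll deg",np.degrees(c[:2]))
m=big((S>150)&(H<14)&(X[...,2]>.065)&(X[...,2]<.095)&(X[...,0]>.53))[0];ys,xs=np.nonzero(m);Q=ray(C,np.c_[xs,ys],.0788)@B;print("cover",rect(Q),m.sum(),np.median(X[m][:,2]))
m=big((X[...,2]>.065)&(X[...,2]<.1)&(S>60)&(H>8)&(H<25)&(V>90)&(X[...,0]>.45)&(X[...,0]<.75))[0];ys,xs=np.nonzero(m);Q=ray(C,np.c_[xs,ys],.0813)@B;print("cork",rect(Q),m.sum())
E
```

```text
684 (array([ 511.6, -209.8]), array([103.3,  50.1]), 0.25) [[ 0.461  -0.2342  0.102 ]
 [ 0.5622 -0.1854  0.102 ]]
z at .5,-.21 0.10149392745346124 pitch,roll deg [-0.18246988  0.40932014]
cover (array([ 620.4, -210.8]), array([104.9,  88. ]), 2.07) 1120 0.07903010590884851
cork (array([611.7, -45.7]), array([133.4, 182.5]), 89.83) 3059
```

Emit:
{"op": "step_arm", "data": {
  "linear": [
    [0,0.03,0.015],
    [0.001,0.054,0.0268],
    [0.001,0.0568,0.0282],
    [0.001,0.0568,0.0282]
  ],
  "dr": [
    [0,0,0],
    [0,0,0],
    [0,0,0],
    [0,0,0]
  ]
}}

```text
t: 8.72
eef_pos: [0.4628, -0.2164, 0.1583]
tcp_rot: [-0.516, 0.839, 0.147, -0.094]
wrist_force: [-0.1, 0.1, -0.7]
width: 0.0208
grasp_force: 60.0
```

```bash
python3 -c "
from h import *
show(robot.read_state())"
```

```text
t 8.72 abz mm [ 439.9 -210.1   74.4] ypr [0.02 0.04 0.05] F st [-0.01  0.11 -0.72] M [-0.67  0.35  0.  ] w 20.85
```

Emit:
{"op": "step_arm", "data": {
  "linear": [
    [0,0.0011,0.0006],
    [0,0.0022,0.0011],
    [0,0.0022,0.0011]
  ],
  "dr": [
    [0,0,0],
    [0,0,0],
    [0,0,0]
  ]
}}

```text
t: 9.1
eef_pos: [0.4628, -0.2164, 0.1577]
tcp_rot: [-0.515, 0.839, 0.147, -0.093]
wrist_force: [0.3, -0.5, -1.4]
width: 0.021
grasp_force: 60.0
```

```bash
python3 -c "
from h import *
show(robot.read_state())"
```

```text
t 9.1 abz mm [ 439.9 -210.2   73.8] ypr [0.02 0.02 0.  ] F st [ 0.13 -0.63 -1.43] M [-0.74  0.34 -0.02] w 21.03
```

Emit:
{"op": "step_arm", "data": {
  "linear": [
    [0,0.0011,0.0006],
    [0,0.0022,0.0011],
    [0,0.0022,0.0011]
  ],
  "dr": [
    [0,0,0],
    [0,0,0],
    [0,0,0]
  ]
}}

```text
t: 9.48
eef_pos: [0.4628, -0.2164, 0.1565]
tcp_rot: [-0.515, 0.839, 0.147, -0.094]
wrist_force: [0.7, 0.1, -1.8]
width: 0.0207
grasp_force: 60.0
```

```bash
python3 -c "
from h import *
show(robot.read_state())"
```

```text
t 9.47 abz mm [ 439.9 -210.2   72.6] ypr [0.02 0.03 0.02] F st [ 0.72 -0.14 -1.81] M [-0.74  0.34  0.01] w 20.7
```

Emit:
{"op": "step_arm", "data": {
  "linear": [
    [0,0.0011,0.0006],
    [0,0.0016,0.0008],
    [0,0.0016,0.0008]
  ],
  "dr": [
    [0,0,0],
    [0,0,0],
    [0,0,0]
  ]
}}

```text
t: 9.85
eef_pos: [0.4628, -0.2164, 0.1558]
tcp_rot: [-0.515, 0.839, 0.147, -0.094]
wrist_force: [-0.3, 0.1, -0.9]
width: 0.0208
grasp_force: 60.0
```

```bash
python3 -c "
from h import *
show(robot.read_state())"
```

```text
t 9.85 abz mm [ 439.9 -210.1   72. ] ypr [0.02 0.03 0.02] F st [-0.28  0.18 -0.89] M [-0.66  0.25  0.03] w 20.83
```

Emit:
{"op": "step_arm", "data": {
  "linear": [
    [0,0.0011,0.0006],
    [0,0.0011,0.0006],
    [0,0.0011,0.0006]
  ],
  "dr": [
    [0,0,0],
    [0,0,0],
    [0,0,0]
  ]
}}

```text
t: 10.22
eef_pos: [0.4628, -0.2164, 0.1554]
tcp_rot: [-0.515, 0.839, 0.147, -0.094]
wrist_force: [0.6, -0.1, -1.2]
width: 0.0208
grasp_force: 60.0
```

```bash
python3 -c "
from h import *
show(robot.read_state())"
```

```text
t 10.22 abz mm [ 439.9 -210.1   71.5] ypr [0.03 0.02 0.02] F st [ 0.59 -0.27 -1.19] M [-0.65  0.2   0.06] w 20.8
```

Emit:
{"op": "step_arm", "data": {
  "linear": [
    [0.02,-0.0005,-0.0002],
    [0.045,-0.0005,-0.0002],
    [0.07,-0.0005,-0.0002],
    [0.095,-0.0005,-0.0002],
    [0.1,-0.0005,-0.0002]
  ],
  "dr": [
    [0,0,0],
    [0,0,0],
    [0,0,0],
    [0,0,0],
    [0,0,0]
  ]
}}

```text
t: 10.85
eef_pos: [0.501, -0.2022, 0.1553]
tcp_rot: [-0.515, 0.839, 0.148, -0.094]
wrist_force: [-1.0, -0.8, -1.0]
width: 0.0208
grasp_force: 60.0
```

```bash
python3 -c "
from h import *
show(robot.read_state())"
```

```text
t 10.85 abz mm [ 480.5 -209.9   71.4] ypr [0.07 0.02 0.01] F st [-1.23 -0.45 -0.96] M [-0.67  0.25  0.09] w 20.78
```

```bash
cat >> h.py <<'E'
def cover(save=None,zt=.0788):
    p,d=get_image("top");C=cam("top");X=pts(C,d)@B;hsv=cv2.cvtColor(p,cv2.COLOR_BGR2HSV);H,S=hsv[...,0],hsv[...,1]
    m=big((S>150)&(H<14)&(X[...,2]>.065)&(X[...,0]>.52)&(X[...,0]<.72)&(X[...,1]>-.28)&(X[...,1]<.03))[0]
    ys,xs=np.nonzero(m);Q=ray(C,np.c_[xs,ys],zt)@B;print("cover",rect(Q),m.sum(),np.percentile(X[m][:,2],[5,50,95]).round(4))
    if save:cv2.imwrite(save,p)
E
python3 -c "
from h import *
cover()"
```

```text
cover (array([ 620.7, -210.8]), array([104.3,  88.2]), 2.32) 1111 [0.0729 0.079  0.0822]
```

Emit:
{"op": "step_arm", "data": {
  "linear": [
    [0.025,0,0],
    [0.05,0,0],
    [0.075,0,0],
    [0.1,0,0],
    [0.125,0,0],
    [0.15,0,0],
    [0.15,0,0]
  ],
  "dr": [
    [0,0,0],
    [0,0,0],
    [0,0,0],
    [0,0,0],
    [0,0,0],
    [0,0,0],
    [0,0,0]
  ]
}}

```text
t: 11.78
eef_pos: [0.5574, -0.1817, 0.155]
tcp_rot: [-0.515, 0.839, 0.148, -0.093]
wrist_force: [1.1, 0.8, 0.6]
width: 0.0211
grasp_force: 60.0
```

```bash
python3 -c "
from h import *
s=log();show(s);cover()
Rs,ps=scr(s);a,b,z=B.T@ps
for db in(.0,.01,.05,.06): rel(*tool2(*st(a,b+db,z)),s=s)"
```

```text
t 11.78 abz mm [ 540.7 -210.2   71.2] ypr [ 0.03 -0.01 -0.  ] F st [1.28 0.41 0.62] M [-0.32 -0.03 -0.18] w 21.08
cover (array([ 620.6, -210.7]), array([104.4,  87.9]), 2.07) 891 [0.0735 0.079  0.0823]
lin [-0.0001, -0.0001, 0.0001] dr [0.0, 0.0001, 0.0001] mm 0 deg 0
lin [-0.0002, -0.0114, 0.0224] dr [0.0, 0.0001, 0.0001] mm 10 deg 0
lin [-0.0003, -0.0565, 0.1116] dr [0.0, 0.0001, 0.0001] mm 50 deg 0
lin [-0.0003, -0.0678, 0.1339] dr [0.0, 0.0001, 0.0001] mm 60 deg 0
```

Emit:
{"op": "step_arm", "data": {
  "linear": [
    [0,-0.0007,-0.0003],
    [0,-0.012,0.022],
    [0,-0.022,0.0421],
    [0,-0.0324,0.0621],
    [0,-0.0424,0.0821],
    [0,-0.0527,0.1021],
    [0,-0.0629,0.1225],
    [0,-0.0629,0.1225]
  ],
  "dr": [
    [0,0,0],
    [0,0,0],
    [0,0,0],
    [0,0,0],
    [0,0,0],
    [0,0,0],
    [0,0,0],
    [0,0,0]
  ]
}}

```text
t: 12.82
eef_pos: [0.5376, -0.1296, 0.1554]
tcp_rot: [-0.515, 0.839, 0.148, -0.094]
wrist_force: [-0.2, -0.4, -0.3]
width: 0.0206
grasp_force: 60.0
```

```bash
python3 -c "
from h import *
s=log();show(s);cover()"
```

```text
t 12.82 abz mm [ 539.9 -154.4   71.6] ypr [0.08 0.04 0.04] F st [-0.37 -0.29 -0.34] M [-0.57  0.22  0.09] w 20.55
cover (array([ 642.2, -141.1]), array([ 65.5, 125.8]), 46.75) 559 [0.0736 0.0789 0.0824]
```

```bash
python3 - <<'E'
from h import *
p,_=get_image("top");q,_=get_image("scene")
a=cv2.resize(p[90:230,150:320],None,fx=2.35,fy=2.35,interpolation=cv2.INTER_CUBIC);b=cv2.resize(q[140:290,210:380],None,fx=2.3,fy=2.3,interpolation=cv2.INTER_CUBIC)
h=max(a.shape[0],b.shape[0]);o=np.zeros((h,a.shape[1]+b.shape[1],3),np.uint8);o[:a.shape[0],:a.shape[1]]=a;o[:b.shape[0],a.shape[1]:]=b;cv2.imwrite("pics/c4.png",o);print(o.shape)
E
```

```text
(345, 791, 3)
```

View pics/c4.png

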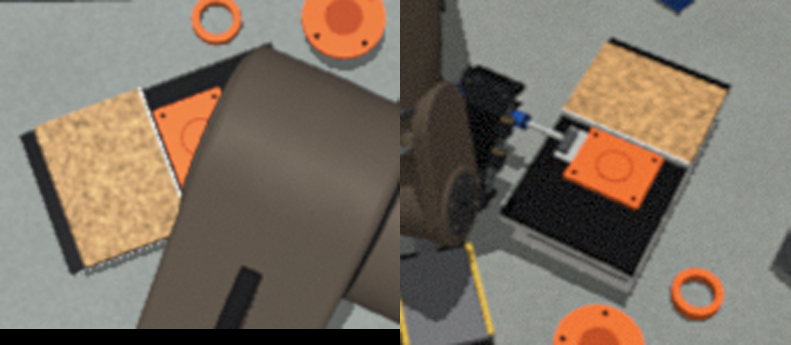

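The picture shows the cover (right half, (613,165)) drawn close to the step with the blade under it. The arm hides part of the top view. Now I'll feel for the step.

Emit:
{"op": "step_arm", "data": {
  "linear": [
    [0,-0.0034,0.0067],
    [0,-0.0068,0.0134],
    [0,-0.0068,0.0134]
  ],
  "dr": [
    [0,0,0],
    [0,0,0],
    [0,0,0]
  ]
}}

```text
t: 13.35
eef_pos: [0.5357, -0.1245, 0.1554]
tcp_rot: [-0.515, 0.839, 0.147, -0.094]
wrist_force: [-0.1, 0.5, -1.5]
width: 0.0205
grasp_force: 60.0
```

```bash
python3 -c "
from h import *
show(robot.read_state())"
```

```text
t 13.35 abz mm [ 540.  -149.    71.5] ypr [0.02 0.03 0.02] F st [ 0.08  0.49 -1.47] M [-0.71  0.19 -0.07] w 20.53
```

Emit:
{"op": "step_arm", "data": {
  "linear": [
    [0,-0.0011,0.0022],
    [0,-0.0017,0.0034],
    [0,-0.0017,0.0034]
  ],
  "dr": [
    [0,0,0],
    [0,0,0],
    [0,0,0]
  ]
}}

```text
t: 13.72
eef_pos: [0.5352, -0.1233, 0.1553]
tcp_rot: [-0.515, 0.839, 0.147, -0.094]
wrist_force: [-1.4, -3.7, -2.6]
width: 0.0209
grasp_force: 60.0
```

```bash
python3 -c "
from h import *
show(robot.read_state())"
```

```text
t 13.72 abz mm [ 539.9 -147.8   71.4] ypr [0.02 0.03 0.01] F st [-2.55 -2.99 -2.56] M [-0.96  0.49 -0.03] w 20.91
```

Emit:
{"op": "step_arm", "data": {
  "linear": [
    [0,-0.0011,0.0022],
    [0,-0.0017,0.0034],
    [0,-0.0017,0.0034]
  ],
  "dr": [
    [0,0,0],
    [0,0,0],
    [0,0,0]
  ]
}}

```text
t: 14.1
eef_pos: [0.5347, -0.1219, 0.1553]
tcp_rot: [-0.515, 0.839, 0.147, -0.094]
wrist_force: [-1.2, -5.6, -1.3]
width: 0.0211
grasp_force: 60.1
```

```bash
python3 -c "
from h import *
show(robot.read_state())"
```

```text
t 14.1 abz mm [ 539.9 -146.3   71.4] ypr [ 0.02  0.04 -0.01] F st [-3.07 -4.82 -1.34] M [-1.22  0.57 -0.06] w 21.11
```

```bash
cat >> h.py <<'E'
def sview(save=None,zt=.0788):
    p,d=get_image("scene");C=cam("scene");X=pts(C,d)@B;hsv=cv2.cvtColor(p,cv2.COLOR_BGR2HSV);H,S,V=[hsv[...,i] for i in range(3)]
    W=(X[...,2]>.06)&(X[...,0]>.51)&(X[...,0]<.72)&(X[...,1]>-.28)&(X[...,1]<.03)
    m=big((S>150)&(H<14)&W)[0];ys,xs=np.nonzero(m);Q=ray(C,np.c_[xs,ys],zt)@B;print("cover",rect(Q),m.sum(),np.percentile(X[m],[2,50,98],axis=0).round(4).tolist());
    print("corners",cv2.boxPoints(cv2.minAreaRect((Q[:,:2]*1000).astype(np.float32))).round(1).tolist())
    m=big((S>60)&(H>8)&(H<25)&(V>90)&W)[0];ys,xs=np.nonzero(m);Q=ray(C,np.c_[xs,ys],.0813)@B
    print("cork step b at a bins",[np.percentile(Q[(Q[:,0]>a)&(Q[:,0]<a+.015),1],1).round(4) for a in(.54,.58,.62,.66)])
    if save:cv2.imwrite(save,p)
E
python3 -c "
from h import *
sview('pics/s5.png')"
```

```text
cover (array([ 617.4, -163.6]), array([ 89.1, 107.9]), 89.84) 908 [[0.5693, -0.2029, 0.0703], [0.6204, -0.166, 0.0791], [0.6682, -0.1211, 0.0834]]
corners [[563.2999877929688, -208.0], [671.2000122070312, -208.3000030517578], [671.4000244140625, -119.19999694824219], [563.5999755859375, -118.9000015258789]]
cork step b at a bins [np.float64(-0.1121), np.float64(-0.2045), np.float64(-0.2051), np.float64(-0.2039)]
```

```bash
python3 -c "
import cv2
p=cv2.imread('pics/s5.png')[150:270,230:380];cv2.imwrite('pics/s5c.png',cv2.resize(p,None,fx=5,fy=5,interpolation=cv2.INTER_CUBIC))"
```

```text
(no output)
```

View pics/s5c.png

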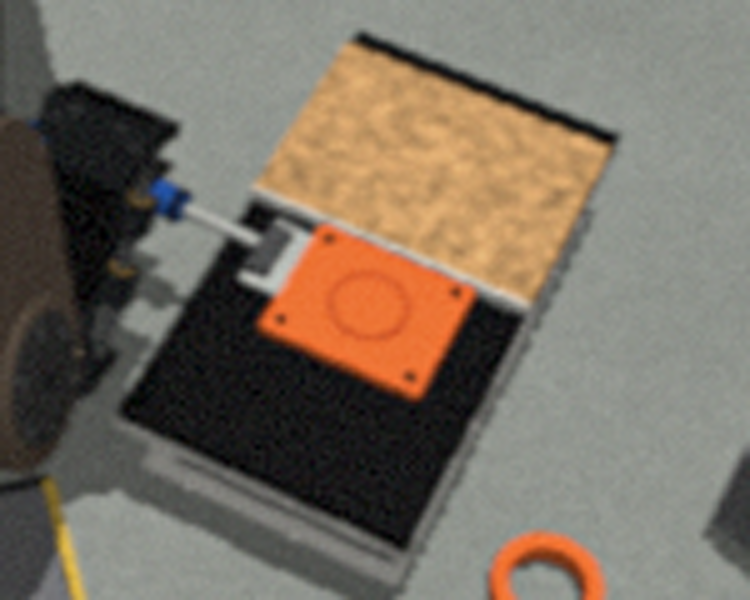

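The crop shows the cover's edge parallel to the white step face (320,230)–(475,290), butted along its full length, with the blade near the step side. Next I'll shift the blade back under the far half of the cover and plan the flip.

```bash
cat >> h.py <<'E'
STEP=-.115;ZS=.072;A0=.540;OFF=.049
def fl(th):
    """th deg -> tool pose; C = cover corner path in the station axes"""
    cz=np.interp(th,[0,45,75,100],[.006,.014,.014,.0105]);cy=np.interp(th,[0,65,95,106],[-.0005,0,.006,.008])
    Rs=B@Ro.from_rotvec([-np.radians(th),0,0]).as_matrix()
    return tool2(Rs,B@[A0,STEP+cy,ZS+cz]+Rs@[0,-OFF,-.006])
def sd(T):return dict(tcp_rot=np.roll(Ro.from_matrix(T[0]).as_quat(),1),eef_pos=T[1])
E
python3 - <<'E'
from h import *
s=robot.read_state();show(s)
print("back");rel(*fl(0))
q,_=ik(*fl(0),s["joint_pos"]);print(q.round(2))
print("from 0:");
for t in(5,10,15,20):rel(*fl(t),s=sd(fl(0)))
lim=.7*.125*np.array([2.22,2.22,2.79,3.14,3.14,3.14])
q,_=ik(*fl(20),q)
for t in(28,37,46,55,64,72,80,88,97,106):
    q1,_=ik(*fl(t),q);print(t,q1.round(2),(np.abs(q1-q)/lim).max().round(2),end=" ");q=q1;rel(*fl(t),s=sd(fl(20)))
E
```

```text
t 14.15 abz mm [ 539.9 -146.3   71.4] ypr [ 0.01  0.03 -0.  ] F st [-3.12 -4.77 -1.6 ] M [-1.15  0.59 -0.01] w 20.97
back
lin [0.0001, 0.0193, -0.0412] dr [0.0, 0.0001, -0.0001] mm 18 deg 0
[-0.46  0.87  1.79  0.66  1.47  0.33]
from 0:
lin [-0.0002, -0.0491, -0.0036] dr [-0.0139, 0.0001, 0.0] mm 20 deg 5
lin [-0.0005, -0.0982, -0.003] dr [-0.0278, 0.0001, 0.0] mm 39 deg 10
lin [-0.0007, -0.147, 0.0016] dr [-0.0417, 0.0002, 0.0] mm 59 deg 15
lin [-0.001, -0.1951, 0.0103] dr [-0.0556, 0.0003, 0.0] mm 78 deg 20
28 [-0.35  0.62  1.9   0.51  1.11  0.52] 0.39 lin [-0.0004, -0.0779, -0.0047] dr [-0.0222, 0.0001, 0.0] mm 31 deg 8
37 [-0.3   0.56  1.93  0.43  0.99  0.62] 0.43 lin [-0.0008, -0.1649, 0.0025] dr [-0.0472, 0.0002, 0.0] mm 66 deg 17
46 [-0.23  0.5   1.96  0.33  0.87  0.76] 0.49 lin [-0.0012, -0.249, 0.023] dr [-0.0722, 0.0004, 0.0] mm 100 deg 26
55 [-0.15  0.46  1.99  0.18  0.76  0.94] 0.65 lin [-0.0016, -0.3261, 0.0587] dr [-0.0972, 0.0005, 0.0001] mm 133 deg 35
64 [-0.07  0.44  2.02 -0.02  0.68  1.18] 0.87 lin [-0.0019, -0.3966, 0.1059] dr [-0.1222, 0.0006, 0.0001] mm 164 deg 44
72 [ 0.02  0.43  2.05 -0.25  0.64  1.44] 0.97 lin [-0.0022, -0.4549, 0.159] dr [-0.1444, 0.0007, 0.0001] mm 193 deg 52
80 [ 0.11  0.43  2.07 -0.5   0.63  1.73] 1.07 lin [-0.0024, -0.5048, 0.221] dr [-0.1667, 0.0008, 0.0001] mm 220 deg 60
88 [ 0.2   0.45  2.08 -0.73  0.67  2.02] 1.03 lin [-0.0026, -0.5454, 0.2898] dr [-0.1889, 0.0009, 0.0001] mm 247 deg 68
97 [ 0.29  0.49  2.1  -0.94  0.76  2.28] 0.97 lin [-0.0027, -0.5799, 0.373] dr [-0.2139, 0.0011, 0.0001] mm 276 deg 77
106 [ 0.38  0.55  2.1  -1.08  0.88  2.49] 0.75 lin [-0.0027, -0.603, 0.4588] dr [-0.2389, 0.0012, 0.0001] mm 303 deg 86
```

Emit:
{"op": "step_arm", "data": {
  "linear": [
    [0,0.0055,-0.0125],
    [0,0.0125,-0.0265],
    [0,0.0193,-0.0412],
    [0,0.0193,-0.0412]
  ],
  "dr": [
    [0,0,0],
    [0,0,0],
    [0,0,0],
    [0,0,0]
  ]
}}

```text
t: 14.65
eef_pos: [0.5411, -0.1393, 0.1559]
tcp_rot: [-0.515, 0.839, 0.147, -0.093]
wrist_force: [-0.5, 0.9, -2.1]
width: 0.0211
grasp_force: 60.0
```

```bash
python3 -c "
from h import *
s=log();show(s);sview()
for t in (0,5,12,20):rel(*fl(t))"
```

```text
t 14.65 abz mm [ 540.  -164.8   72. ] ypr [-0.01  0.02  0.01] F st [-0.16  1.01 -2.08] M [-0.79  0.28 -0.  ] w 21.12
cover (array([ 617.9, -163.6]), array([ 89.1, 108.4]), 89.84) 899 [[0.5699, -0.2026, 0.0703], [0.6203, -0.1647, 0.079], [0.6684, -0.1206, 0.0834]]
corners [[563.5999755859375, -208.0], [671.9000244140625, -208.3000030517578], [672.2000122070312, -119.19999694824219], [563.7999877929688, -118.9000015258789]]
cork step b at a bins [np.float64(-0.1121), np.float64(-0.2045), np.float64(-0.2051), np.float64(-0.2039)]
lin [0.0, -0.0001, 0.0001] dr [-0.0001, 0.0, -0.0001] mm 0 deg 0
lin [-0.0002, -0.0492, -0.0034] dr [-0.0139, 0.0001, -0.0] mm 20 deg 5
lin [-0.0006, -0.1179, -0.0015] dr [-0.0334, 0.0002, -0.0] mm 47 deg 12
lin [-0.001, -0.1953, 0.0105] dr [-0.0556, 0.0003, -0.0] mm 78 deg 20
```

Emit:
{"op": "step_arm", "data": {
  "linear": [
    [0,-0.0492,-0.0034],
    [-0.0006,-0.1179,-0.0015],
    [-0.001,-0.1953,0.0105]
  ],
  "dr": [
    [-0.0139,0,0],
    [-0.0334,0.0002,0],
    [-0.0556,0.0003,0]
  ]
}}

```text
t: 15.08
eef_pos: [0.5272, -0.102, 0.2241]
tcp_rot: [-0.36, 0.917, 0.161, -0.065]
wrist_force: [0.3, -0.4, -3.0]
width: 0.021
grasp_force: 60.0
```

```bash
python3 -c "
from h import *
s=log();show(s);sview('pics/s6.png')
for t in(28,37,46,55,64,72,80,88,97,106):rel(*fl(t))"
```

```text
t 15.07 abz mm [ 539.8 -163.5   92.6] ypr [-1.000e-02  4.000e-02 -2.022e+01] F st [ 0.13 -0.44 -2.99] M [-0.72  0.51  0.01] w 20.98
cover (array([ 614.5, -154.3]), array([ 71.3, 110.9]), 89.31) 722 [[0.5695, -0.1985, 0.0697], [0.6199, -0.1668, 0.0958], [0.6669, -0.122, 0.1101]]
corners [[558.5999755859375, -189.3000030517578], [669.5, -190.60000610351562], [670.4000244140625, -119.30000305175781], [559.4000244140625, -117.9000015258789]]
cork step b at a bins [np.float64(-0.1121), np.float64(-0.1851), np.float64(-0.1846), np.float64(-0.1809)]
lin [-0.0004, -0.0675, -0.0033] dr [-0.0204, -0.0, 0.0003] mm 27 deg 7
lin [-0.0007, -0.1546, 0.0029] dr [-0.0454, 0.0001, 0.0003] mm 62 deg 16
lin [-0.0009, -0.239, 0.0225] dr [-0.0704, 0.0002, 0.0003] mm 96 deg 25
lin [-0.0012, -0.3164, 0.0573] dr [-0.0954, 0.0003, 0.0003] mm 129 deg 34
lin [-0.0014, -0.3875, 0.1037] dr [-0.1204, 0.0004, 0.0003] mm 160 deg 43
lin [-0.0015, -0.4465, 0.1561] dr [-0.1426, 0.0005, 0.0003] mm 189 deg 51
lin [-0.0017, -0.497, 0.2175] dr [-0.1648, 0.0006, 0.0003] mm 217 deg 59
lin [-0.0018, -0.5385, 0.2859] dr [-0.187, 0.0007, 0.0003] mm 244 deg 67
lin [-0.0019, -0.5739, 0.3687] dr [-0.212, 0.0008, 0.0003] mm 273 deg 76
lin [-0.002, -0.598, 0.4541] dr [-0.237, 0.0009, 0.0003] mm 300 deg 85
```

Emit:
{"op": "step_arm", "data": {
  "linear": [
    [-0.0004,-0.0779,-0.0047],
    [-0.0008,-0.1649,0.0025],
    [-0.0012,-0.249,0.023],
    [-0.0016,-0.3261,0.0587],
    [-0.0019,-0.3966,0.1059],
    [-0.0022,-0.4549,0.159],
    [-0.0024,-0.5048,0.221],
    [-0.0026,-0.5454,0.2898],
    [-0.0027,-0.5799,0.373],
    [-0.0027,-0.603,0.4588]
  ],
  "dr": [
    [-0.0222,0.0001,0],
    [-0.0472,0.0002,0],
    [-0.0722,0.0004,0],
    [-0.0972,0.0005,0],
    [-0.1222,0.0006,0],
    [-0.1444,0.0007,0],
    [-0.1667,0.0008,0],
    [-0.1889,0.0009,0],
    [-0.2139,0.0011,0],
    [-0.2389,0.0012,0]
  ]
}}

```text
t: 16.38
eef_pos: [0.4231, 0.1815, 0.2543]
tcp_rot: [0.363, 0.916, 0.161, 0.065]
wrist_force: [-0.1, -1.1, -2.0]
width: 0.0214
grasp_force: 60.0
```

```bash
python3 - <<'E'
from h import *
s=log();show(s);print(s["joint_pos"].round(2))
p,_=get_image("top");q,_=get_image("scene")
a=cv2.resize(p[90:230,150:320],None,fx=2.35,fy=2.35,interpolation=cv2.INTER_CUBIC);b=cv2.resize(q[140:290,210:380],None,fx=2.3,fy=2.3,interpolation=cv2.INTER_CUBIC)
h=max(a.shape[0],b.shape[0]);o=np.zeros((h,a.shape[1]+b.shape[1],3),np.uint8);o[:a.shape[0],:a.shape[1]]=a;o[:b.shape[0],a.shape[1]:]=b;cv2.imwrite("pics/c7.png",o)
E
```

```text
t 16.38 abz mm [540.  -99.  131.7] ypr [-2.0000e-02 -3.0000e-02 -1.0638e+02] F st [-0.47 -1.01 -2.  ] M [ 0.55  0.39 -0.03] w 21.39
[ 0.38  0.55  2.1  -1.08  0.89  2.49]
```

View pics/c7.png

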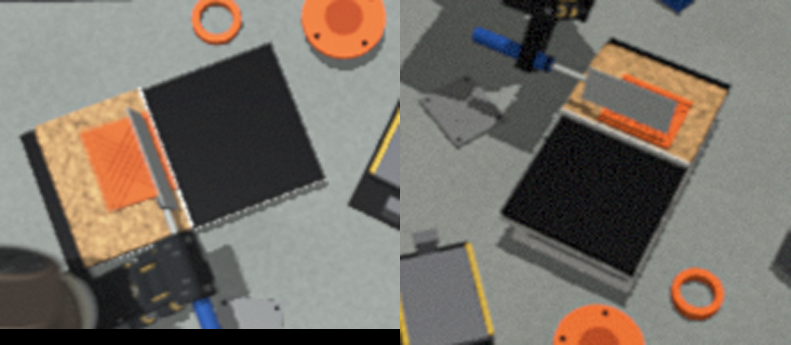

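The flip worked: the cover lies on the cork with its ribbed underside and skids up (left half (125,165)), and the blade is clear above it. I'll measure the cover, then withdraw.

```bash
python3 - <<'E'
from h import *
cover(zt=.0885)
Rs0,ps0=scr(robot.read_state());b0=B.T@ps0
W1=tool2(Rs0,B@(b0+[0,-.02,.09]));W2=tool2(*st(.48,-.16,.20));_,_,Rr,pr=RS0();W3=tool2(Rr,pr+[0,0,.06])
print("W1");rel(*W1);print("W2");l=rel(*W2,s=sd(W1));print("W3");rel(*W3,s=sd(W2));print("W4");rel(*tool2(Rr,pr),s=sd(W3))
q=robot.read_state()["joint_pos"]
for W in(W1,W2,W3):q,e=ik(*W,q);print(q.round(2),round(e,4))
E
```

```text
cover (array([619.5, -56. ]), array([ 59.4, 100.4]), 89.65) 751 [0.0828 0.0861 0.0899]
W1
lin [-0.0005, 0.1896, -0.1311] dr [0.0, 0.0, -0.0] mm 92 deg 0
W2
lin [-0.1488, 0.4801, 0.6485] dr [0.2943, -0.0004, 0.0003] mm 328 deg 106
W3
lin [-0.2566, 0.2938, -0.1348] dr [0.0006, 0.1203, 0.0609] mm 165 deg 49
W4
lin [0.0007, 0.1338, 0.0678] dr [0.0, 0.0, 0.0] mm 60 deg 0
[ 0.34  0.38  2.04 -0.96  0.98  2.22] 0.0
[-0.53  0.62  1.88  0.6   1.62  0.39] 0.0
[-0.86  0.73  2.    1.05  1.28  0.41] 0.0
```

Emit:
{"op": "step_arm", "data": {
  "linear": [
    [0,0.095,-0.0655],
    [0,0.19,-0.131],
    [0,0.19,-0.131]
  ],
  "dr": [
    [0,0,0],
    [0,0,0],
    [0,0,0]
  ]
}}

```text
t: 16.9
eef_pos: [0.4306, 0.1602, 0.348]
tcp_rot: [0.358, 0.918, 0.16, 0.066]
wrist_force: [-0.9, -0.2, -2.1]
width: 0.0209
grasp_force: 60.0
```

Emit:
{"op": "step_arm", "data": {
  "linear": [
    [-0.015,0.048,0.065],
    [-0.03,0.096,0.13],
    [-0.045,0.144,0.195],
    [-0.06,0.192,0.26],
    [-0.075,0.24,0.325],
    [-0.09,0.288,0.39],
    [-0.104,0.336,0.455],
    [-0.119,0.384,0.52],
    [-0.134,0.432,0.584],
    [-0.149,0.48,0.6485]
  ],
  "dr": [
    [0.0294,0,0],
    [0.0588,0,0],
    [0.0882,0,0],
    [0.1177,0,0],
    [0.147,0,0],
    [0.1766,0,0],
    [0.206,0,0],
    [0.2354,0,0],
    [0.265,0,0],
    [0.2943,-0.0004,0.0003]
  ]
}}

```text
t: 18.15
eef_pos: [0.4825, -0.1589, 0.2846]
tcp_rot: [-0.493, 0.853, 0.15, -0.084]
wrist_force: [0.4, -0.2, -1.8]
width: 0.0206
grasp_force: 60.0
```

```bash
python3 - <<'E'
from h import *
s=robot.read_state();show(s);_,_,Rr,pr=RS0();rel(*tool2(Rr,pr+[0,0,.06]));cover(zt=.0885)
E
```

```text
t 18.15 abz mm [ 480.  -168.3  193.1] ypr [-0.34 -0.5  -3.16] F st [ 0.28 -0.32 -1.76] M [-0.75  0.31  0.  ] w 20.57
lin [-0.2529, 0.2971, -0.1135] dr [0.0083, 0.1171, 0.065] mm 163 deg 48
cover (array([619.5, -68.3]), array([100.5,  83.3]), 0.12) 1051 [0.0826 0.0861 0.0903]
```

Emit:
{"op": "step_arm", "data": {
  "linear": [
    [-0.253,0.297,-0.1135],
    [-0.253,0.297,-0.1135],
    [-0.253,0.297,-0.1135],
    [-0.253,0.297,-0.1135],
    [-0.253,0.297,-0.1135],
    [-0.253,0.297,-0.1135],
    [-0.253,0.297,-0.1135],
    [-0.253,0.297,-0.1135]
  ],
  "dr": [
    [0.0083,0.117,0.065],
    [0.0083,0.117,0.065],
    [0.0083,0.117,0.065],
    [0.0083,0.117,0.065],
    [0.0083,0.117,0.065],
    [0.0083,0.117,0.065],
    [0.0083,0.117,0.065],
    [0.0083,0.117,0.065]
  ]
}}

```text
t: 19.2
eef_pos: [0.4216, -0.2844, 0.2055]
tcp_rot: [-0.505, 0.828, -0.208, 0.126]
wrist_force: [0.2, -0.5, -1.4]
width: 0.0208
grasp_force: 60.0
```

```bash
python3 - <<'E'
from h import *
s=robot.read_state();show(s);_,_,Rr,pr=RS0()
for z in(.06,.008,.003,0):rel(*tool2(Rr,pr+[0,0,z]))
p,d=get_image("top");C=cam("top");X=pts(C,d)
hsv=cv2.cvtColor(p,cv2.COLOR_BGR2HSV);H,S,V=[hsv[...,i] for i in range(3)]
m=big((X[...,2]>.11)&(X[...,2]<.135)&(S<60)&(V>110)&(X[...,0]>.55)&(X[...,0]<.72)&(X[...,1]<-.14))[0]
ys,xs=np.nonzero(m);print(m.sum(),np.median(X[m][:,2]),rect(ray(C,np.c_[xs,ys],.122)))
E
```

```text
t 19.2 abz mm [ 464.5 -371.1  120.7] ypr [-48.23   0.21  -0.36] F st [ 0.05 -0.58 -1.43] M [-0.33  0.79  0.01] w 20.76
lin [0.0005, 0.0053, -0.0017] dr [0.0011, 0.0006, 0.0007] mm 2 deg 1
lin [0.0008, 0.1209, 0.0578] dr [0.0011, 0.0006, 0.0007] mm 54 deg 1
lin [0.0008, 0.132, 0.0635] dr [0.0011, 0.0006, 0.0007] mm 59 deg 1
lin [0.0008, 0.1387, 0.067] dr [0.0011, 0.0006, 0.0007] mm 62 deg 1
748 0.12216878870698417 (array([ 619.9, -216.8]), array([ 49.2, 119.2]), 61.73)
```

Emit:
{"op": "step_arm", "data": {
  "linear": [
    [0.001,0.04,0.015],
    [0.001,0.08,0.036],
    [0.001,0.115,0.055],
    [0.001,0.121,0.058],
    [0.001,0.121,0.058]
  ],
  "dr": [
    [0.001,0.0006,0.0007],
    [0.001,0.0006,0.0007],
    [0.001,0.0006,0.0007],
    [0.001,0.0006,0.0007],
    [0.001,0.0006,0.0007]
  ]
}}

```text
t: 19.88
eef_pos: [0.421, -0.2858, 0.1515]
tcp_rot: [-0.508, 0.825, -0.211, 0.127]
wrist_force: [-0.4, -0.6, -1.1]
width: 0.0208
grasp_force: 60.0
```

```bash
python3 - <<'E'
from h import *
s=robot.read_state();show(s);_,_,Rr,pr=RS0()
for z in(.003,.001,0):rel(*tool2(Rr,pr+[0,0,z]))
E
```

```text
t 19.88 abz mm [ 464.  -372.6   67.6] ypr [-4.86e+01  4.00e-02  6.00e-02] F st [-0.62 -0.42 -1.07] M [-0.3   0.87  0.01] w 20.83
lin [0.0001, 0.0105, 0.005] dr [-0.0, -0.0001, -0.0003] mm 5 deg 0
lin [0.0002, 0.015, 0.0072] dr [-0.0, -0.0001, -0.0003] mm 7 deg 0
lin [0.0002, 0.0172, 0.0084] dr [-0.0, -0.0001, -0.0003] mm 8 deg 0
```

Emit:
{"op": "step_arm", "data": {
  "linear": [
    [0,0.0065,0.003],
    [0,0.013,0.0062],
    [0,0.015,0.0072],
    [0,0.015,0.0072]
  ],
  "dr": [
    [0,0,0],
    [0,0,0],
    [0,0,0],
    [0,0,0]
  ]
}}

```text
t: 20.38
eef_pos: [0.4209, -0.2859, 0.1452]
tcp_rot: [-0.508, 0.825, -0.211, 0.127]
wrist_force: [0.4, -0.2, -1.8]
width: 0.0209
grasp_force: 60.0
```

```bash
python3 -c "
from h import *
show(robot.read_state())"
```

```text
t 20.38 abz mm [ 463.9 -372.8   61.2] ypr [-4.861e+01  3.000e-02  1.000e-02] F st [ 0.34 -0.3  -1.78] M [-0.35  0.83 -0.01] w 20.87
```

Emit:
{"op": "step_arm", "data": {
  "linear": [
    [0,0.0011,0.0006],
    [0,0.0022,0.0011],
    [0,0.0022,0.0011]
  ],
  "dr": [
    [0,0,0],
    [0,0,0],
    [0,0,0]
  ]
}}

```text
t: 20.75
eef_pos: [0.4209, -0.2859, 0.1443]
tcp_rot: [-0.508, 0.825, -0.211, 0.127]
wrist_force: [-0.8, 0.9, -0.0]
width: 0.0208
grasp_force: 60.0
```

```bash
python3 -c "
from h import *
show(robot.read_state())"
```

```text
t 20.75 abz mm [ 463.9 -372.7   60.4] ypr [-4.86e+01  2.00e-02  2.00e-02] F st [-0.42  1.13 -0.  ] M [-0.16  0.44  0.06] w 20.84
```

Emit:
{"op": "step_arm", "data": {
  "linear": [
    [0,0.0006,0.0003],
    [0,0.0006,0.0003],
    [0,0.0006,0.0003],
    [0,0.0006,0.0003],
    [0,0.0006,0.0003]
  ],
  "dr": [
    [0,0,0],
    [0,0,0],
    [0,0,0],
    [0,0,0],
    [0,0,0]
  ],
  "fingers": 0.5
}}

```text
t: 21.38
eef_pos: [0.4209, -0.2859, 0.1439]
tcp_rot: [-0.508, 0.825, -0.211, 0.127]
wrist_force: [0.2, 0.3, 1.1]
width: 0.0476
grasp_force: 0.0
```

Emit:
{"op": "step_arm", "data": {
  "linear": [
    [0,0,-0.05],
    [0,0,-0.12],
    [0,0,-0.2],
    [0,0,-0.3],
    [0,0,-0.4],
    [0,0,-0.4]
  ],
  "dr": [
    [0,0,0],
    [0,0,0],
    [0,0,0],
    [0,0,0],
    [0,0,0],
    [0,0,0]
  ]
}}

```text
t: 22.12
eef_pos: [0.3515, -0.414, 0.2178]
tcp_rot: [-0.506, 0.826, -0.212, 0.128]
wrist_force: [0.5, 0.4, -0.4]
width: 0.0477
grasp_force: 0.0
```

```bash
python3 - <<'E'
from h import *
s=robot.read_state();print(s["t"],s["eef_pos"].round(3),s["wrist_force"].round(1),s["width"])
p,d=get_image("top");C=cam("top");X=pts(C,d)
hsv=cv2.cvtColor(p,cv2.COLOR_BGR2HSV);H,S,V=[hsv[...,i] for i in range(3)]
def rep(n,m):
    ys,xs=np.nonzero(m);zm=np.median(X[m][:,2]);print(n,m.sum(),zm.round(4),rect(ray(C,np.c_[xs,ys],zm)))
W=(X[...,0]>.38)&(X[...,0]<.75)&(X[...,1]<-.08)&(X[...,1]>-.33)
rep("handle",big((S>120)&(H>100)&(H<125)&W)[0])
for m in big((S>110)&(H>15)&(H<32)&W&(X[...,0]>.5))[:2]:rep("rib",m)
z=X[...,2];m=big(W&(S<50)&(V>150)&(z>.055)&(z<.07))[0];rep("blade",m)
cover(zt=.0885)
q,_=get_image("scene")
a=cv2.resize(p[90:240,150:370],None,fx=1.85,fy=1.85);b=cv2.resize(q[140:310,190:380],None,fx=2,fy=2)
h=max(a.shape[0],b.shape[0]);o=np.zeros((h,a.shape[1]+b.shape[1],3),np.uint8);o[:a.shape[0],:a.shape[1]]=a;o[:b.shape[0],a.shape[1]:]=b;cv2.imwrite("pics/c9.png",o);print(o.shape)
E
```

```text
22.125 [ 0.351 -0.414  0.218] [ 0.5  0.4 -0.4] 0.047651709439871064
handle 265 0.0765 (array([ 470.2, -136.6]), array([ 18.5, 110.1]), 61.66)
rib 116 0.0662 (array([ 647.8, -171. ]), array([  7.7, 120.5]), 61.89)
rib 88 0.0671 (array([ 602.7, -256.5]), array([  6.3, 117.3]), 62.68)
blade 695 0.0625 (array([ 622.3, -219.4]), array([ 53.1, 121.9]), 61.78)
cover (array([619.5, -68.1]), array([ 83.3, 100.6]), 89.91) 1058 [0.0827 0.0862 0.0905]
(340, 787, 3)
```

View pics/c9.png

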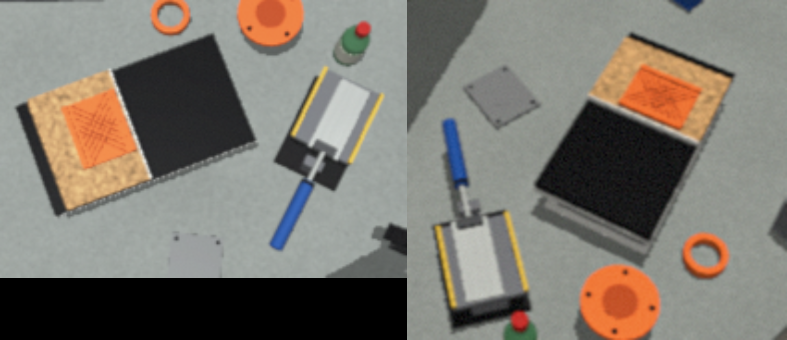

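The final picture shows the scraper back on its rest between the ribs (left (310,150)) and the cover flat on the cork, skids up (left (100,130)). The bystanders have not moved, and the gripper is clear of everything.

```bash
python3 -c "
from bench import robot
print(robot.finish_job())"
```

```text
the job is handed in; nothing more can be done
None
```

The job is handed in at about 22 s: the cover was butted against the step at about 5 N and flipped, and it now lies flat, skids up, fully on the cork, with the scraper back on its rest within about 2 mm of where it lay.

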